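# Snap the slotted lid onto the garlic tub

## Robot

A 6-joint arm with a two-finger parallel gripper is mounted at the origin on the work surface. World frame = base frame: x ahead of the robot, y to its left, z up, the work surface at z = 0. Lengths are in m, angles in rad, forces in N, time in s.
With the tool pointing down it reaches from about 0.35 to 0.975 m from the base axis. Payload 4.9 kg.
Tool frame: the origin (TCP) lies on the mounting face of the last link; the fingertips stand 173 mm ahead of it and the grasp point (between the pads) lies 155 mm ahead of it; z points along the fingers, y is the line along which they close (so a half turn about z gives the same grasp; the last joint's range is limited). The gripper opens to 85 mm and grips with 20 to 120 N. Pads are 22 mm wide; open, the fingers measure 114 mm over their backs; the gripper's body (76 mm by 85 mm) begins 54 mm behind the grasp point. The pads swing forward as they close: fully open they stand 13 mm farther back than shut.
Start: joints at [-1.238, 0.053, 1.613, -0, 1.476, -0.119], TCP at [0.273, -0.562, 0.405] pointing down, gripper open.
Joint ranges: [-3.01, 3.01], [-1.01, 2.22], [0.06, 2.58], [-1.02, 4.17], [0.09, 2.62], [-3.14, 3.14]. Speed limits (rad/s): [2.57, 2.57, 3.14, 3.14, 3.14, 3.14].

## Interface

Orientations are given as a rotation vector (axis times angle).
In Python, from station import monitor, eyes, finish_job gives the robot as it stands. The module is installed in compiled form; this text tells all that it offers.
- The arm moves only by the tool step_arm, never from a script. Its argument "commands" is a list of rows, each a list of 3 entries, a list of its own where there are three numbers: the opening in per cent of the stroke, from 0 (shut) to 100 (fully open), then the shift along the tool's x, y, z in mm, then the turn about the tool's z in degrees. In form: [[hand, [x, y, z], yaw], ...]. A call has 1 to 12 rows; each row is the pose to reach, as a shift and turn from the pose commanded when the call began, along the tool's axes at that moment; what a row does not reach only later rows make up. A row lasts 1/8 s, in which the tool goes at most 62.5 mm and 10.7 degrees, less where a joint would pass 70% of its speed; a pose out of reach is approached as far as the arm can. A call with a gripper value outside its range is refused whole. The fingers move at their own pace and stop on an object; "squeeze" is the grip in N (left out, the last holds). Time passes only in rows, so rows that repeat a pose let the fingers close. It gives the time, the measured TCP pose, the force, the opening and the grip force at its end, in the units of the state.
- monitor.get_obs(): the state, without advancing time (a new reading comes with each control period).
- eyes.get_image(name): name is "scene" or "top"; returns the picture (480x640x3 uint8, red, green, blue); there is no depth.
- eyes.camera_info(name): a dict with "camera_matrix" (3x3 intrinsics, pixels), "extrinsics" (4x4, takes a point from camera to world coordinates). Camera axes: x right, y down, z forward; pixel columns grow to the right and rows downward; lengths in m; the calibration is good to about 2 mm. A picture is of the moment at which its call begins. camera_info takes no time and is no camera call.
- finish_job(): hands the job in; it is judged then, once.
The state is a dict: "t": time; "q": joint angles; "dq": joint speeds; "effort": joint torques, N m; "tool_pos": TCP position; "tool_rot": TCP orientation; "contact_force": force on the tool from outside, world axes, zero at the start; "wrist_torque": the same for the moment, N m; "opening": finger opening in m; "grip_force": force on a finger pad.
Only numpy, scipy, OpenCV 4.12 (cv2) and the standard library are available. Lean on these libraries where they do the work, as an engineer would, in place of code of your own. Each camera call takes 0.05 s, during which the arm holds its last target. There are 200 camera calls.

## Task

Close the grey metal garlic tub on the kitchen counter: of the three white lids lying about, take the oblong one with a slot at each end, set it over the tub's two upright hooks and push it straight down with the gripper until both hooks have clicked over it and it lies fully home on the rim. Then let go.

Things in the scene. Friction and masses are not known exactly. Their poses are not given: they have to be found in the camera images.
- lid_grip (a point): Handle centre of the right lid, z up. Loose flat white plate 110 (x) x 160 (y) x 6 mm, 0.16 kg; upright bar handle on its middle 18 (x) x 60 (y) mm, 34 tall; this point is 23 above the plate's underside, 17 below the handle's top. At each end a slot through it, 46 (x) mm, |y| = 36 to 63, then an end bar 17 wide. Half a turn changes nothing. The square and the round lid have no slots.
- tub: Open grey metal tub fixed to the counter, 116 (x) x 168 (y) mm, rim 80 mm high, walls 17, garlic inside. Origin: centre of its underside; z up. Hooks rise inside at x = 0, y = +59 and -59 mm. The lid goes on with its y along the tub's, a hook through each slot, with a push of about 8 to 15 N; up to about 8 mm of misplacement is caught. Home, it lies on the rim, handle centre 103 mm above the counter.
- hook_left (a joint): Bend (rad) of the white hook at the tub's +y end: 0 upright at rest, grows as the head bends inward, springs back. 24 mm wide (x), tip 116 mm above the counter at |y| = 52; its outer side slopes out and down to a barb at |y| = 68, whose underside is 8 mm above the rim. The lid's end bar rides down the slope, bending it 0.08 to 0.12, then the barb snaps out over the bar.
- hook_right (a joint): The same for the like hook at the tub's -y end: 0 upright at rest, grows as its head is bent inward, springs back.
Mind the look-alikes: they are no part of the job. What is shaped like the tub but orange is not meant.

How it is judged:
On the way:
1. the gripper is pushing on the lid while the lid is down on the tub's rim (contact force between the fingers and anything else above 1 N and z of lid_grip in the frame of tub below 0.108 m and horizontal distance between lid_grip and tub below 0.016 m), for 0.05 s.
At the end, for the whole second after the job is handed in: The slotted lid lies on the tub's rim with a hook through each slot: handle centre less than 108 mm above the tub's underside (fully home is 103), within 16 mm of the tub's centre and 15 degrees of its direction, level within 4 degrees, and both hooks sprung back upright (bent less than 0.05 rad) (z of lid_grip in the frame of tub below 0.108 m and horizontal distance between lid_grip and tub below 0.016 m and angle between lid_grip's own z axis and vertical below 0.07 rad and angle between the y axis of lid_grip and the y axis of tub, either way round below 0.26 rad and value of joint each of hook_left, hook_right below 0.05 rad); the robot touches nothing.
It also fails if it takes over 35 s, if anything falls off the work surface, if the arm or the gripper's body presses on something with over 40 N, if the wrist force passes 120 N, or if a joint passes its speed limit or range.

## Working session

There is one attempt and no reset: what is moved stays moved. The work goes in short steps, Python scripts to look and compute and a tool call to move; the robot and the scene stay as the last step left them, time stands still between calls to the robot, and variables do not carry over. Pictures are saved under pics/ and viewed, at most 10 in all, crops included, and the job is handed in when it is done.

Besides the shell and the picture viewer there is one more tool, called as a command line: name --argument value ..., lists and objects as JSON in quotes. step_arm: Moves the arm, as the interface text tells. Its arguments: {"type":"object","properties":{"commands":{"type":"array"},"squeeze":{"type":"number"}},"required":["commands"]}

```bash
mkdir -p pics
python3 - <<'E'
from station import monitor, eyes
import cv2
for n in("scene","top"):
    cv2.imwrite(f"pics/{n}0.png",eyes.get_image(n)[:,:,::-1])
    i=eyes.camera_info(n);print(n,i["camera_matrix"],i["extrinsics"])
print(monitor.get_obs())
E
```

```text
scene [[548.61543679   0.         319.81989191]
 [  0.         548.61543679 238.59136601]
 [  0.           0.           1.        ]] [[ 0.24272203  0.81045043 -0.53315674  1.01504682]
 [ 0.97009493 -0.20200825  0.13456781 -0.10494194]
 [ 0.00135848 -0.54987523 -0.83524571  0.92736984]
 [ 0.          0.          0.          1.        ]]
top [[439.80738134   0.         332.42247889]
 [  0.         439.80738134 237.91223483]
 [  0.           0.           1.        ]] [[ 0.01162903 -0.99579362  0.0908836   0.35567482]
 [-0.99973901 -0.01336606 -0.01852741  0.02710544]
 [ 0.01966424 -0.09064442 -0.99568916  0.92972084]
 [ 0.          0.          0.          1.        ]]
{'t': 0.1, 'q': array([-1.23804463e+00,  5.33521972e-02,  1.61417318e+00, -1.71042649e-06,
        1.47599469e+00, -1.19019600e-01]), 'dq': array([ 0.00017615, -0.00129593, -0.00315209, -0.00073799, -0.00079028,
        0.00104878]), 'effort': array([ 7.19594791e-04, -3.94909930e+01, -3.71361959e+01, -8.99270435e-05,
        3.95462950e-03,  4.00642335e-06]), 'tool_pos': array([ 0.27276088, -0.56207602,  0.40353774]), 'tool_rot': array([-3.05991642e+00, -7.03192318e-01,  3.25389732e-04]), 'contact_force': array([-0.76604364,  0.09069869,  0.52103036]), 'wrist_torque': array([ 0.02056666, -0.03147429, -0.00554432]), 'grip_force': 0.0, 'opening': 0.08570594005823376}
```

View pics/top0.png

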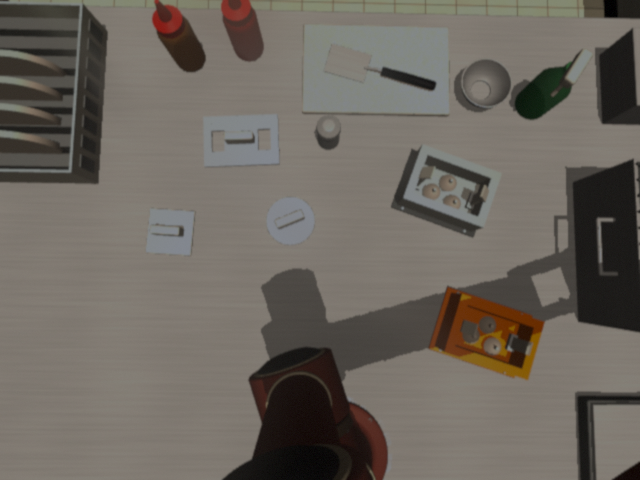

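View pics/scene0.png

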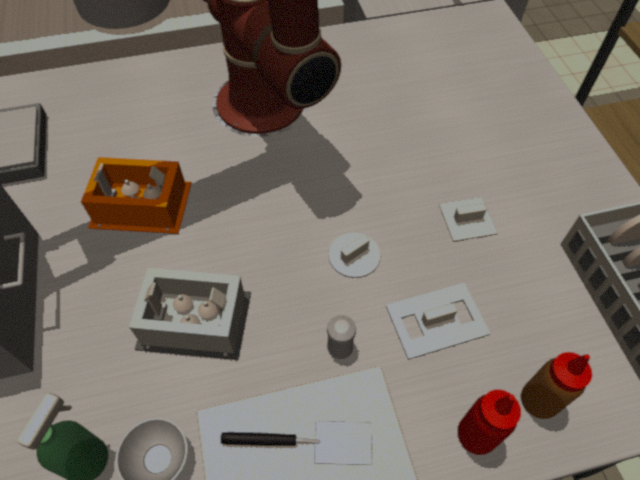

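Top view: the slotted lid is centred near (241,140) and the grey tub near (450,188), with the orange look-alike at (488,333). The square lid is at (170,231) and the round one at (290,220). Next I'll enlarge the lid and tub.

Run:
```python
import cv2,numpy as np
t=cv2.imread("pics/top0.png");s=cv2.imread("pics/scene0.png")
def crop(im,x,y,w,h,k):
    return cv2.resize(im[y:y+h,x:x+w],None,fx=k,fy=k,interpolation=cv2.INTER_CUBIC)
a=crop(t,190,100,100,75,4);b=crop(t,385,135,125,110,4)
c=crop(s,380,275,120,90,4)
H=460
def pad(i,w,h):
    o=np.zeros((h,w,3),np.uint8);o[:i.shape[0],:i.shape[1]]=i;return o
# left: lid top (0,0), right: tub (400 -> w 400 cropped at 385+100)
cv2.imwrite("pics/cl.png",crop(t,190,100,100,75,8));cv2.imwrite("pics/ct.png",crop(t,385,137,125,105,6)[:600,:750])
```

```text
(no output)
```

View pics/cl.png

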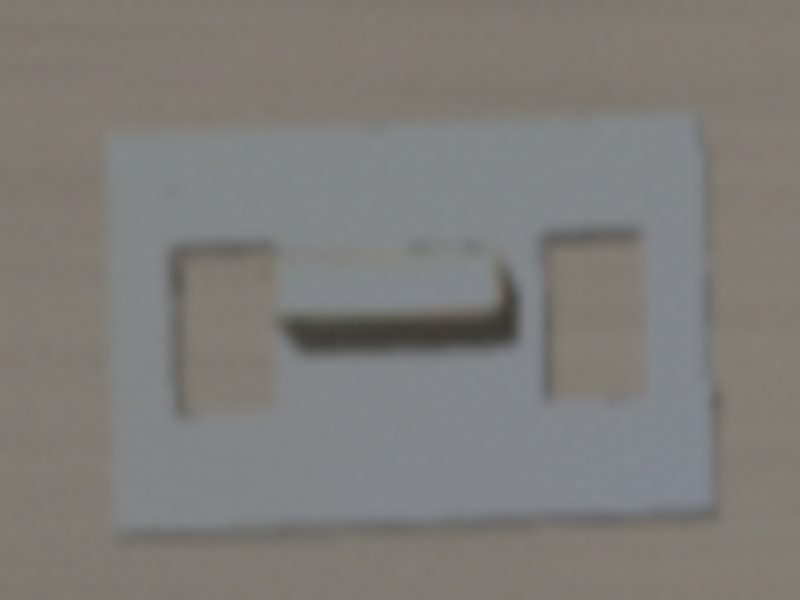

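View pics/ct.png

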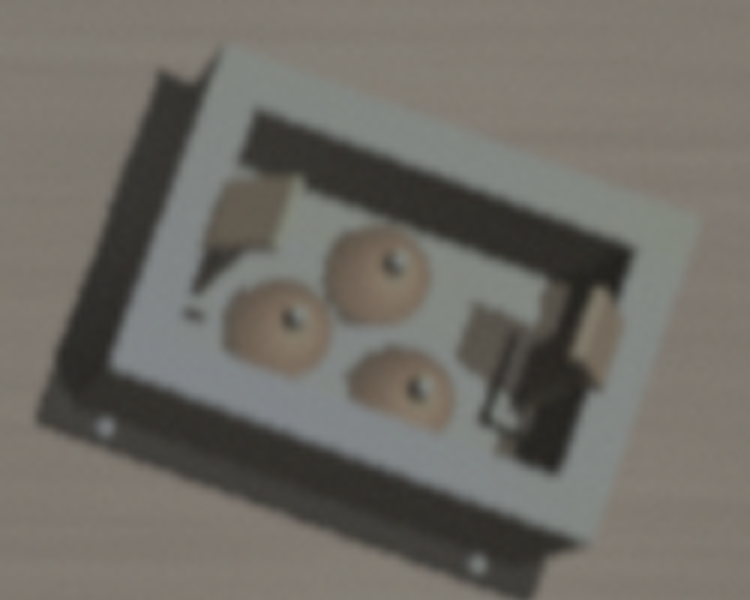

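Lid crop: plate corners (108,132), (700,112), (716,512), (115,534), with the handle top centre at about (388,281). Tub crop: rim corners (225,42), (702,213), (585,545), (110,368). I'll convert these to world positions and check the sizes.

```bash
cat > h.py <<'E'
import numpy as np
from station import monitor, eyes
from scipy.spatial.transform import Rotation as R
def ray(n,uv,z):
    i=eyes.camera_info(n);K=i["camera_matrix"];T=i["extrinsics"]
    uv=np.atleast_2d(uv).astype(float);d=np.c_[uv,np.ones(len(uv))]@np.linalg.inv(K).T@T[:3,:3].T
    o=T[:3,3];return o+d*((z-o[2])/d[:,2])[:,None]
def proj(n,P):
    i=eyes.camera_info(n);p=(np.atleast_2d(P)-i["extrinsics"][:3,3])@i["extrinsics"][:3,:3]@i["camera_matrix"].T
    return p[:,:2]/p[:,2:]
def un(p,k,o): return (np.array(p,float)+.5)/k-.5+np.array(o)
E
python3 - <<'E'
from h import *
def rep(n,c,z):
    P=ray("top",c,z)[:,:2];L=np.linalg.norm(np.roll(P,-1,0)-P,axis=1)
    v=(P[1]-P[0]+P[2]-P[3]);print(n,P.mean(0).round(4),L.round(4),"long axis deg",np.degrees(np.arctan2(v[1],v[0])).round(2))
    return P.mean(0)
rep("lid",un([(108,132),(700,112),(716,512),(115,534)],8,(190,100)),.006)
rep("handle",un([(280,250),(492,245),(500,308),(283,318)],8,(190,100)),.040)
rep("tub",un([(225,42),(702,213),(585,545),(110,368)],6,(385,137)),.08)
o=monitor.get_obs();print(R.from_rotvec(o["tool_rot"]).as_matrix().round(4))
# scene check
print(proj("scene",[[*rep("lid",un([(108,132),(700,112),(716,512),(115,534)],8,(190,100)),.006),.006],[*rep("tub",un([(225,42),(702,213),(585,545),(110,368)],6,(385,137)),.08),.08]]))
E
```

```text
lid [0.6487 0.2087] [0.1589 0.1102 0.1596 0.1103] long axis deg -86.9
handle [0.6487 0.2079] [0.0546 0.0169 0.0558 0.018 ] long axis deg -86.9
tub [ 0.5411 -0.2237] [0.1672 0.1183 0.1652 0.1165] long axis deg -109.55
[[ 8.997e-01  4.366e-01 -6.000e-04]
 [ 4.366e-01 -8.997e-01  1.800e-03]
 [ 2.000e-04 -1.900e-03 -1.000e+00]]
lid [0.6487 0.2087] [0.1589 0.1102 0.1596 0.1103] long axis deg -86.9
tub [ 0.5411 -0.2237] [0.1672 0.1183 0.1652 0.1165] long axis deg -109.55
[[436.46487025 318.3250547 ]
 [185.38476092 300.0593316 ]]
```

Sizes and reach agree: lid at (0.649, 0.209) with its long axis at 93.1°, tub at (0.541, −0.224) with its long axis at 70.5°. Moving towards the lid now.

step_arm --commands '[[100, [27, -21, 0], -3], [100, [68, -53, 0], -8], [100, [111, -87, 0], -13], [100, [155, -122, 0], -19], [100, [199, -156, 0], -25], [100, [243, -191, 0], -31], [100, [287, -225, 0], -37], [100, [331, -259, 0], -43], [100, [375, -294, 0], -49], [100, [419, -328, 0], -55], [100, [462, -363, 0], -61], [100, [493, -387, 0], -67]]'

```text
t: 1.6
tool_pos: [0.5478, 0.0034, 0.4042]
tool_rot: [-2.159, -2.282, 0.001]
contact_force: [0.5, 0.0, 0.1]
opening: 0.0856
grip_force: 0.0
```

```bash
cat >> h.py <<'E'
def to(x,y,z,ang):
    "shift in tool axes (mm) and yaw (deg) to TCP x,y,z with tool x at world angle ang"
    o=monitor.get_obs();M=R.from_rotvec(o["tool_rot"]).as_matrix()
    a=np.degrees(np.arctan2(M[1,0],M[0,0]))
    print("t",round(o["t"],2),"pos",o["tool_pos"].round(4),"ang",a.round(2),"tilt",M[:,2].round(4),"open",round(o["opening"],4),"grip",round(o["grip_force"],1),"F",o["contact_force"].round(1))
    print("shift",(M.T@(np.array([x,y,z])-o["tool_pos"])*1000).round(1),"yaw",round(-(((ang-a)+180)%360-180),2))
E
python3 -c "
from h import *
to(.6487,.2085,.25,93.1)"
```

```text
t 1.6 pos [0.5478 0.0034 0.4042] ang 93.18 tilt [-7.e-04  2.e-04 -1.e+00] open 0.0856 grip 0.0 F [0.5 0.  0.1]
shift [199.2 112.2 154.2] yaw 0.08
```

step_arm --commands '[[100, [40, 22, 15], 0], [100, [83, 47, 40], 0], [100, [125, 70, 65], 0], [100, [165, 93, 90], 0], [100, [190, 107, 120], 0], [100, [199, 112, 154], 0], [100, [199, 112, 185], 0], [60, [199, 112, 205], 0], [60, [199, 112, 215], 0], [60, [199, 112, 221], 0], [60, [199, 112, 221], 0], [60, [199, 112, 221], 0]]'

```text
t: 3.1
tool_pos: [0.6498, 0.2056, 0.185]
tool_rot: [2.164, 2.276, 0.003]
contact_force: [-0.2, 0.8, 0.4]
opening: 0.0513
grip_force: 0.0
```

```bash
python3 -c "
from h import *
import cv2
to(.6487,.2085,.182,93.1)
t=eyes.get_image('top')[60:210,150:350,::-1];s=eyes.get_image('scene')[230:380,350:550,::-1]
cv2.imwrite('pics/g1.png',cv2.resize(cv2.hconcat([t,s]),None,fx=2,fy=2,interpolation=cv2.INTER_CUBIC))"
```

```text
t 3.1 pos [0.6498 0.2056 0.185 ] ang 92.88 tilt [ 2.1e-03  4.0e-04 -1.0e+00] open 0.0513 grip 0.0 F [-0.2  0.8  0.4]
shift [ 3. -1.  3.] yaw -0.22
```

View pics/g1.png

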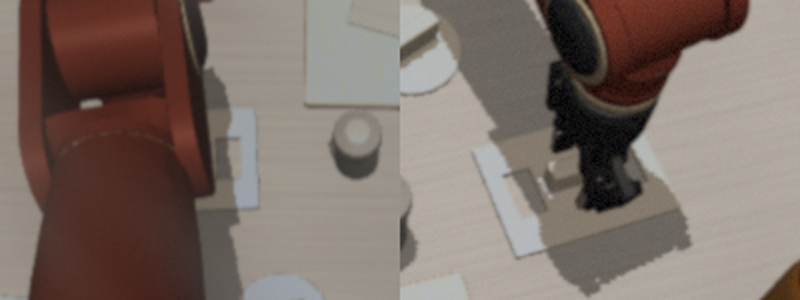

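The fingers straddle the handle (right half, around (590,175)) and the plate is undisturbed. I'll nudge the last 3 mm and close.

step_arm --commands '[[60, [3, -1, 2], 0], [30, [3, -1, 2], 0], [0, [3, -1, 2], 0], [0, [3, -1, 2], 0], [0, [3, -1, 2], 0], [0, [3, -1, 2], 0], [0, [3, -1, 2], 0]]' --squeeze 80

```text
t: 4.08
tool_pos: [0.6482, 0.2085, 0.1818]
tool_rot: [2.165, 2.277, 0.0]
contact_force: [-0.5, 0.6, 1.1]
opening: 0.0167
grip_force: 79.3
```

```bash
python3 -c "
from h import *
to(.5411,-.2237,.35,70.45)"
```

```text
t 4.08 pos [0.6482 0.2085 0.1818] ang 92.88 tilt [ 3.e-04  2.e-04 -1.e+00] open 0.0167 grip 79.3 F [-0.5  0.6  1.1]
shift [-426.2 -128.7 -168.3] yaw 22.43
```

Gripped (opening 16.7 mm, 79 N). Lifting and carrying the lid over the tub.

step_arm --commands '[[0, [0, 0, -20], 0], [0, [0, 0, -60], 0], [0, [-5, -2, -110], 0], [0, [-35, -11, -150], 2], [0, [-80, -24, -178], 4], [0, [-130, -39, -180], 7], [0, [-185, -56, -180], 10], [0, [-240, -72, -180], 13], [0, [-295, -89, -180], 16], [0, [-345, -104, -180], 19], [0, [-390, -118, -180], 21], [0, [-415, -125, -180], 22.4]]'

```text
t: 5.58
tool_pos: [0.5431, -0.2144, 0.3626]
tool_rot: [2.568, 1.808, -0.0]
contact_force: [-0.1, -0.1, -0.9]
opening: 0.017
grip_force: 78.9
```

```bash
python3 -c "
from h import *
import cv2
to(.5411,-.2237,.31,70.45)"
```

```text
t 5.58 pos [ 0.5431 -0.2144  0.3626] ang 70.3 tilt [ 4.e-04 -7.e-04 -1.e+00] open 0.017 grip 78.9 F [-0.1 -0.1 -0.9]
shift [-9.4  1.3 52.6] yaw -0.15
```

step_arm --commands '[[0, [-7, 1, 10], 0], [0, [-9, 1, 30], 0], [0, [-9, 1, 50], 0], [0, [-9, 1, 50], 0], [0, [-9, 1, 50], 0]]'

```text
t: 6.2
tool_pos: [0.5424, -0.2205, 0.3115]
tool_rot: [-2.565, -1.814, 0.0]
contact_force: [0.7, 0.7, -1.9]
opening: 0.0168
grip_force: 78.8
```

```bash
python3 -c "
from h import *
import cv2
to(.5411,-.2237,.262,70.45)
s=eyes.get_image('scene')[220:400,70:310,::-1]
cv2.imwrite('pics/p1.png',cv2.resize(s,None,fx=3.3,fy=3.3,interpolation=cv2.INTER_CUBIC))
t=eyes.get_image('top')[110:270,350:560,::-1]
cv2.imwrite('pics/p2.png',cv2.resize(t,None,fx=3.5,fy=3.5,interpolation=cv2.INTER_CUBIC))"
```

```text
t 6.2 pos [ 0.5424 -0.2205  0.3115] ang 70.55 tilt [-3.e-04  2.e-04 -1.e+00] open 0.0168 grip 78.8 F [ 0.7  0.7 -1.9]
shift [-3.4 -0.1 49.5] yaw 0.1
```

View pics/p1.png

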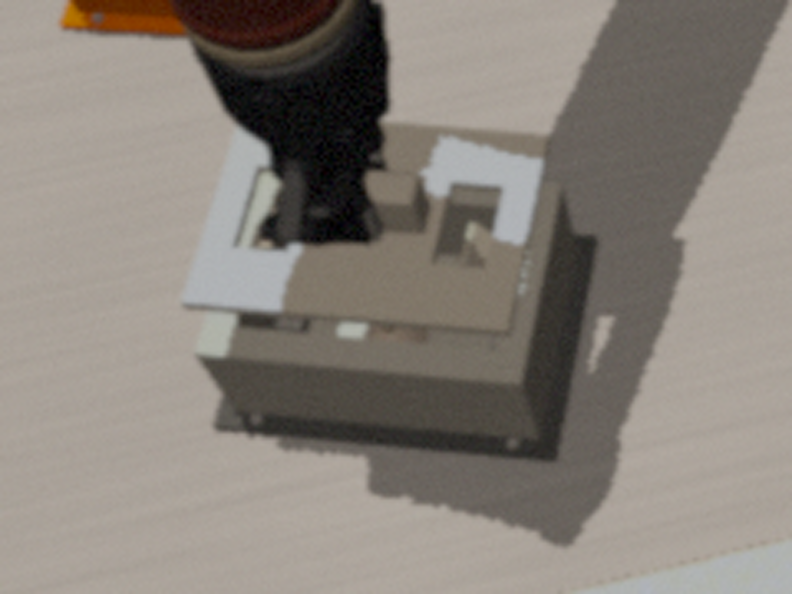

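View pics/p2.png

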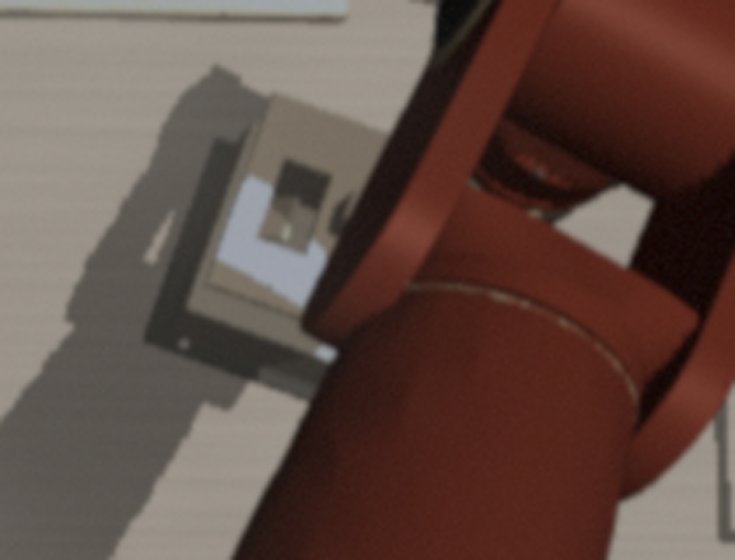

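The lid hangs level over the tub, with the hooks showing in the slots. Scene-crop lid corners: (183,305), (508,332), (548,135), (237,124). Rim corners: (200,357), (521,381), (563,186). Checking both against the estimates.

```bash
python3 -c "
from h import *
o=(70,220);k=3.3
L=ray('scene',un([(183,305),(508,332),(548,135),(237,124)],k,o),.1355)[:,:2]
T=ray('scene',un([(200,357),(521,381),(563,186)],k,o),.08)[:,:2]
print(np.linalg.norm(np.roll(L,-1,0)-L,axis=1),'lid c',L.mean(0))
print(np.linalg.norm(T[1]-T[0]),np.linalg.norm(T[2]-T[1]),'tub c',(T[0]+T[2])/2)
for P in(L,T): v=P[1]-P[0];print(np.degrees(np.arctan2(v[1],v[0])))
to(.5411,-.2237,.262,70.45)"
```

```text
[0.15826891 0.11001871 0.15986139 0.10224954] lid c [ 0.5460152  -0.21928107]
0.16407268622500445 0.11284495546756472 tub c [ 0.54383218 -0.22152744]
70.85573594251858
71.43210025627145
t 6.3 pos [ 0.5426 -0.2209  0.3126] ang 70.53 tilt [ 1.3e-03 -7.0e-04 -1.0e+00] open 0.0167 grip 78.8 F [-0.1 -0.1 -1.3]
shift [-3.1 -0.5 50.6] yaw 0.08
```

Relative offset is about 2–3 mm, well inside the 8 mm catch, and both methods agree. Lowering slowly.

step_arm --commands '[[0, [-3, 0, 6], 0], [0, [-3, 0, 12], 0], [0, [-3, 0, 17], 0], [0, [-3, 0, 22], 0], [0, [-3, 0, 26], 0], [0, [-3, 0, 30], 0], [0, [-3, 0, 33], 0], [0, [-3, 0, 36], 0]]' --squeeze 110

```text
t: 7.3
tool_pos: [0.5414, -0.2242, 0.2764]
tool_rot: [2.565, 1.812, 0.001]
contact_force: [-0.0, -0.8, 2.7]
opening: 0.0162
grip_force: 109.6
```

step_arm --commands '[[0, [0, 0, 3], 0], [0, [0, 0, 6], 0], [0, [0, 0, 9], 0], [0, [0, 0, 12], 0], [0, [0, 0, 14], 0], [0, [0, 0, 15], 0], [0, [0, 0, 15], 0]]'

```text
t: 8.18
tool_pos: [0.5411, -0.2238, 0.2619]
tool_rot: [-2.565, -1.812, 0.001]
contact_force: [-4.6, 2.9, 6.6]
opening: 0.0163
grip_force: 110.5
```

At the predicted home height. I'll press a few mm further to confirm a hard stop.

step_arm --commands '[[0, [0, 0, 1], 0], [0, [0, 0, 2], 0], [0, [0, 0, 3], 0], [0, [0, 0, 3], 0]]'

```text
t: 8.68
tool_pos: [0.5414, -0.2239, 0.2618]
tool_rot: [-2.564, -1.813, 0.001]
contact_force: [-11.6, 6.2, 20.5]
opening: 0.0164
grip_force: 112.5
```

A hard stop with 20 N and no further travel, so the lid is seated. Easing off, opening and retracting.

step_arm --commands '[[0, [0, 0, -3], 0], [50, [0, 0, -3], 0], [60, [0, 0, -3], 0], [60, [0, 0, -3], 0], [60, [0, 0, -8], 0], [60, [0, 0, -25], 0], [60, [0, 0, -60], 0], [60, [0, 0, -110], 0], [60, [-30, 0, -140], 0], [60, [-80, 0, -150], 0], [60, [-125, 0, -150], 0], [60, [-150, 0, -150], 0]]'

```text
t: 10.18
tool_pos: [0.4901, -0.3672, 0.4099]
tool_rot: [2.565, 1.809, 0.001]
contact_force: [-0.2, 0.3, 0.6]
opening: 0.0515
grip_force: 0.0
```

step_arm --commands '[[60, [-40, 0, 0], 0], [60, [-80, 0, 0], 0], [60, [-100, 0, 0], 0], [60, [-100, 0, 0], 0], [60, [-100, 0, 0], 0]]'

```text
t: 10.8
tool_pos: [0.4581, -0.4587, 0.408]
tool_rot: [-2.565, -1.814, -0.001]
contact_force: [0.1, -0.1, -0.4]
opening: 0.0512
grip_force: 0.0
```

```bash
python3 -c "
from h import *
import cv2
to(.5411,-.2237,.262,70.45)
s=eyes.get_image('scene')[230:370,110:270,::-1];t=eyes.get_image('top')[125:265,375:535,::-1]
cv2.imwrite('pics/e.png',cv2.resize(cv2.hconcat([s,t]),None,fx=2.5,fy=2.5,interpolation=cv2.INTER_CUBIC))"
```

```text
t 10.8 pos [ 0.4581 -0.4587  0.408 ] ang 70.54 tilt [ 4.e-04  5.e-04 -1.e+00] open 0.0512 grip 0.0 F [ 0.1 -0.1 -0.4]
shift [ 2.491e+02 -1.000e-01  1.461e+02] yaw 0.09
```

View pics/e.png

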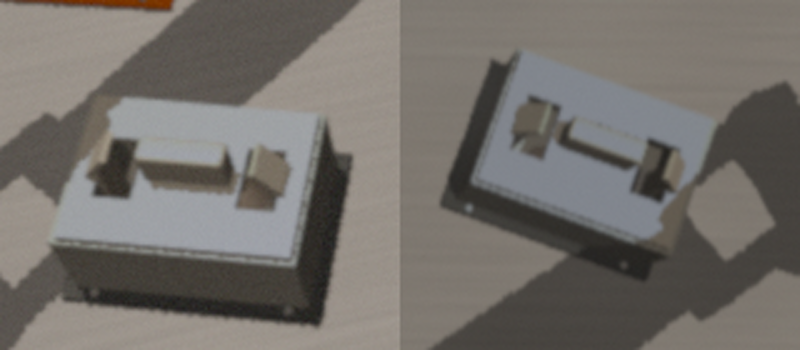

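The lid lies flat and square on the rim, with both hooks through the slots and out over the end bars: (100,160) and (265,170) in the scene half, (535,120) and (670,165) in the top half. The gripper is clear, so I'm handing in.

```bash
python3 -c "
from station import finish_job
print(finish_job())"
```

```text
the job is handed in; nothing more can be done
None
```

The slotted lid is on the grey tub's rim with both hooks over it, the gripper has let go and moved clear, and I handed the job in after about 11 s; no verdict came back.

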